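Refit the camper hob's knob and shut its burner valve

TASK

The control knob has come off the front valve of the two-burner hob, and that valve has been left open. Put the knob back on the bare square spindle, pushed fully home and set so that its bar grip will line up like the other knob's when off, then use it to turn the valve clockwise until it is fully off. Leave the knob on the spindle, let go, and leave the other knob, the pan, the bowl, the tin and the tongs as they are.

Things in the scene. Friction and masses are not known exactly. Their poses are not given: they have to be found in the camera images.
- knob: loose black knob standing bore down. Round skirt 48 mm across, 20 high; on it an upright bar grip 46 long (its x), 14 thick (its y), 22 high, white line on top; 42 mm high in all, about 50 g. Origin: centre of underside, z up. Square bore 13.5 mm wide, 18 deep, sides along x and y, opens at the origin, mouth flared to 19 mm. Same after half a turn.
- spindle_seat (a point): bare brass spindle, 12 mm square, standing 16 mm above a round collar 34 mm across. Point: centre of the collar's top face, 48 mm above the counter, on the turning axis; a fully home knob has its origin here. x, y: along the spindle's sides, turning with it; a red line on its tip runs along x. Rightly set, knob x runs along this x, either way round, with 0.12 rad play.
- valve (a joint): angle of the bare spindle, rad: 0 = off, at a stop, its x along the hob's x; positive = open, counter-clockwise from above, up to 1.57 (stop). Found open by 0.6 to 1.2. Stiff (friction 0.06 Nm), stays where left; clockwise closes it.
- hob: the steel hob, fixed on the counter, 360 x 360 mm, 45 mm high. Origin: centre of its underside; x from its front to its rear burner, z up. The bare spindle stands at x -60, y +145 mm, the other knob at x +60, y +145 mm; the burners at x -90 and +90, y -50 mm, with pan supports whose top is 65 mm up.
- rear_valve (a joint): angle of the other valve, whose knob is fitted: rad, 0 = off as found, positive = opened; to be left alone.
- rear_knob_top (a point): top centre of the fitted knob, same shape as the loose one, 90 mm above the counter; at off its bar lies along the hob's x.
- pan: aluminium frying pan on the rear burner, 200 mm across at the rim, 42 mm deep, black handle reaching to 258 mm from the centre along its x and to 58 mm above its underside. Origin: centre of the underside.
- bowl: lilac plastic bowl, 130 mm across, 55 mm high, on the counter. Origin: centre of the underside.
- tin: round steel tin with a red lid and two catches, 100 mm across, 72 mm high, on the counter. Origin: centre of the underside.
- tongs: steel tongs lying flat on the counter, about 255 mm long along their x, up to 70 mm wide, 12 mm high. Origin: about the middle of the length, underside.

How it is judged:
On the way, in this order (a step that is already met when the one before it is completed fails the run):
1. the knob is fully home on the spindle, bar along the red line, with the valve still open (more than 0.3 rad) (horizontal distance between knob and spindle_seat below 0.003 m and z of knob in the frame of spindle_seat below 0.0025 m and angle between the x axis of knob and the x axis of spindle_seat, either way round below 0.3 rad and value of joint valve above 0.3 rad), for 0.1 s.
2. the valve is turned off with the knob on it (value of joint valve below 0.12 rad and horizontal distance between knob and spindle_seat below 0.004 m), for 0.1 s.
At the end, for the whole second after the job is handed in: The knob sits upright (within 0.1 rad) and fully home on the spindle: underside within 2.5 mm of the collar, centred within 3 mm, its bar within 0.3 rad of the hob's x either way round; the valve is within 0.12 rad of off; the knob is released and at rest (value of joint valve below 0.12 rad and horizontal distance between knob and spindle_seat below 0.003 m and z of knob in the frame of spindle_seat below 0.0025 m and angle between knob's own z axis and vertical below 0.1 rad and angle between the x axis of knob and the x axis of hob, either way round below 0.3 rad and linear speed of knob below 0.02 m/s and contact force between knob and the fingers below 0.1 N); the robot touches nothing.
It fails at once if the other knob is turned by more than 0.15 rad (value of joint rear_valve above 0.15 rad).
It fails at once if the pan is moved by more than 20 mm (distance of pan from where it was at the start of the episode above 0.02 m).
It fails at once if the bowl is moved by more than 20 mm (distance of bowl from where it was at the start of the episode above 0.02 m).
It fails at once if the tin is moved by more than 20 mm (distance of tin from where it was at the start of the episode above 0.02 m).
It fails at once if the tongs are moved by more than 20 mm (distance of tongs from where it was at the start of the episode above 0.02 m).
It also fails if it takes over 54 s, if anything falls off the work surface, if the arm or the gripper's body presses on something with over 40 N, if the wrist force passes 120 N, or if a joint passes its speed limit or range.

ROBOT

A 6-joint arm with a two-finger parallel gripper is mounted at the origin on the work surface. World frame = base frame: x ahead of the robot, y to its left, z up, the work surface at z = 0. Lengths are in m, angles in rad, forces in N, time in s.
With the tool pointing down it reaches from about 0.35 to 0.975 m from the base axis. Payload 4.9 kg.
Tool frame: the origin (TCP) lies midway between the tips of the shut fingers; the grasp point (between the pads) lies 19 mm behind it (ctrl.tcp_to_grasp is the distance from the TCP to the grasp point, in m); z points along the fingers, y is the line along which they close (so a half turn about z gives the same grasp; the last joint's range is limited). The gripper opens to 85 mm and grips with 20 to 120 N. Pads are 22 mm wide; open, the fingers measure 114 mm over their backs; the gripper's body (76 mm by 85 mm) begins 54 mm behind the grasp point. The pads swing forward as they close: fully open they stand 13 mm farther back than shut.
Start: joints at [1.136, 0.053, 1.613, -0, 1.476, -0.119], TCP at [0.194, 0.594, 0.231] pointing down, gripper open.
Joint ranges: [-3.01, 3.01], [-1.01, 2.22], [0.06, 2.58], [-1.02, 4.17], [0.09, 2.62], [-3.14, 3.14]. Speed limits (rad/s): [2.57, 2.57, 3.14, 3.14, 3.14, 3.14].

INTERFACE

Orientations are given as a rotation vector (axis times angle).
In Python, from station import ctrl, cam, get_obs gives the robot as it stands (ctrl), with the cameras (cam) and the readings as plain functions.
- The arm moves only by the tool nudge_tcp, called after "Request:" as name(argument=value, ...) on one line, values as JSON. Schema: {"type":"object","properties":{"motion":{"type":"object","properties":{"jaw":{"type":"array","items":{"type":"number"},"minItems":1,"maxItems":20},"x":{"type":"array","items":{"type":"number"},"minItems":1,"maxItems":20},"y":{"type":"array","items":{"type":"number"},"minItems":1,"maxItems":20},"z":{"type":"array","items":{"type":"number"},"minItems":1,"maxItems":20},"wx":{"type":"array","items":{"type":"number"},"minItems":1,"maxItems":20},"wy":{"type":"array","items":{"type":"number"},"minItems":1,"maxItems":20},"wz":{"type":"array","items":{"type":"number"},"minItems":1,"maxItems":20}},"additionalProperties":false,"required":["jaw","x","y","z","wx","wy","wz"]},"squeeze":{"type":"number"},"only":{"type":"string"},"quiet":{"type":"boolean"},"lines":{"type":"string"}},"required":["motion"],"additionalProperties":false}. motion is an object with one list for each field, all of the same length, 1 to 20, a row being the entries at one place: jaw (the finger opening in m), x, y, z (the shift in shares of 60 cm (1.0 is 60 cm)), wx, wy, wz (a rotation vector in shares of pi rad (1.0 is pi rad)); each row is the pose to reach, as a shift and turn from the pose commanded when the call began, along the tool's axes at that moment; what a row does not reach only later rows make up. A row lasts 1/12 s, in which the tool goes at most 0.0417 m and 0.125 rad, less where a joint would pass 70% of its speed; a pose out of reach is approached as far as the arm can. The fingers move at their own pace and stop on an object; squeeze is the grip in N (left out, the last holds). Time passes only in rows, so rows that do not move let the fingers close. The tool returns the time, the measured TCP pose, the force, the opening and the grip force at its end. only (a regular expression) keeps the lines of the reply that match it, lines (a string "A,B") keeps lines A to B, and quiet returns only ok. Shift and turn numbers lie between -1 and 1, and a call with a number outside is refused. Input that does not fit is refused with a message, and nothing moves.
- get_obs(): the state, without advancing time (a new reading comes with each control period).
- cam.get_image(name): name is "scene" or "top"; returns the picture (420x560x3 uint8, red, green, blue); there is no depth.
- cam.camera_params(name): a dict with "fx", "fy", "cx", "cy" (pixels), "T" (4x4, takes a point from camera to world coordinates). Camera axes: x right, y down, z forward; pixel columns grow to the right and rows downward; lengths in m; the calibration is good to about 2 mm. A picture is of the moment at which its call begins. camera_params takes no time and is no camera call.
- ctrl.finish_job(): hands the job in; it is judged then, once.
The state is a dict: "t": time; "q": joint angles; "dq": joint speeds; "effort": joint torques, N m; "tool_pos": TCP position; "tool_rot": TCP orientation; "contact_force": force on the tool from outside, world axes, zero at the start; "wrist_torque": the same for the moment, N m; "opening": finger opening in m; "grip_force": force on a finger pad.
Only numpy, scipy, OpenCV 4.12 (cv2) and the standard library are available. Lean on these libraries where they do the work, as an engineer would, in place of code of your own. Each camera call takes 0.05 s, during which the arm holds its last target. There are 200 camera calls.

## Working session

There is one attempt and no reset: what is moved stays moved. The work goes in short steps, Python scripts to look and compute and a tool call to move; the robot and the scene stay as the last step left them, time stands still between calls to the robot, and variables do not carry over. Pictures are saved under pics/ and viewed, at most 10 in all, crops included, and the job is handed in when it is done.

```bash
mkdir -p pics; ls
```

Run:
```python
from station import ctrl, cam, get_obs
import cv2,numpy as np
for n in("scene","top"):
    im=cam.get_image(n); cv2.imwrite(f"pics/{n}0.png",im[:,:,::-1]); p=cam.camera_params(n)
    print(n,p["fx"],p["fy"],p["cx"],p["cy"]);print(np.round(p["T"],4))
o=get_obs();print(o["t"],o["tool_pos"],o["tool_rot"],o["opening"],ctrl.tcp_to_grasp)
```

```text
pics
station.py
scene 543.2217908110725 543.2217908110725 284.5958116555886 215.94168097875732
[[-0.7607  0.4495 -0.4682  1.2725]
 [ 0.6488  0.5065 -0.5679  0.9764]
 [-0.0181 -0.7358 -0.677   1.1106]
 [ 0.      0.      0.      1.    ]]
top 409.428279577145 409.428279577145 284.35585589439125 207.5461326039098
[[-0.0258 -0.9807  0.194   0.2995]
 [-0.9996  0.027   0.0034  0.1151]
 [-0.0086 -0.1939 -0.981   1.3344]
 [ 0.      0.      0.      1.    ]]
0.1 [0.19385895 0.59356149 0.23015115] [-4.93877085e-01 -3.10199140e+00  2.90605093e-03] 0.0854845747426581 0.0187
```

View pics/top0.png

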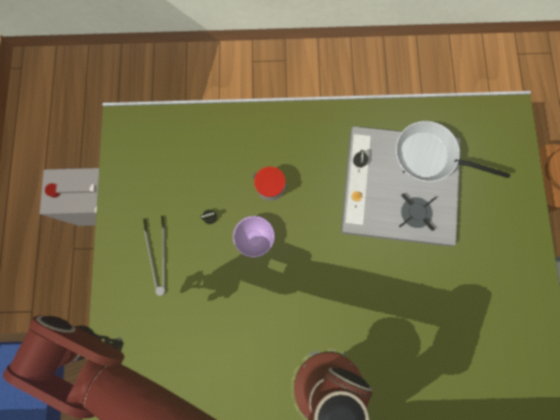

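View pics/scene0.png

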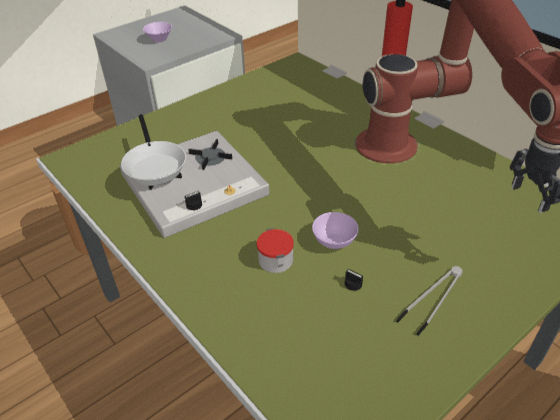

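The top picture shows the loose knob at about (209,216), the bare spindle at (357,197), the fitted knob at (361,159), the tin at (270,182), the bowl at (254,237) and the tongs near (157,255). In the scene picture the knob is at (354,280) and the spindle at (230,190). I'll zoom in on these next.

Run:
```python
import cv2,numpy as np
t=cv2.imread("pics/top0.png");s=cv2.imread("pics/scene0.png")
def c(im,u,v,w=20,h=15): return cv2.resize(im[v-h:v+h,u-w:u+w],(400,300),interpolation=cv2.INTER_NEAREST)
cv2.imwrite("pics/mos.png",np.vstack([np.hstack([c(t,209,216),c(t,357,197)]),np.hstack([c(s,354,280),c(s,230,190)])]))
```

```text
(no output)
```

View pics/mos.png

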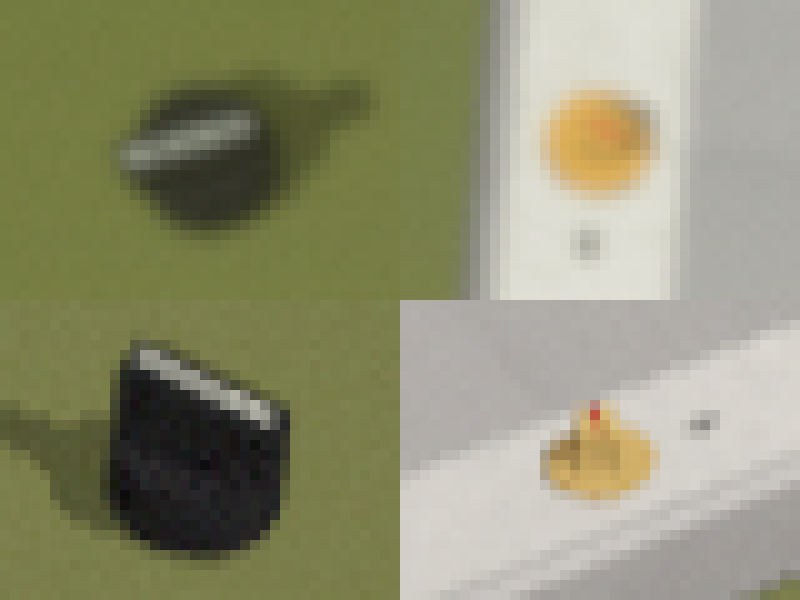

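The mosaic shows the knob's white line clearly in both views (about (202..214, 215) in top). The spindle is a yellow disc of roughly 11 px with a faint red line on its tip.

Create h.py:
```python
import cv2,numpy as np
from station import ctrl, cam, get_obs
def ray(n,uv,z):
    p=cam.camera_params(n);T=np.array(p["T"]);uv=np.atleast_2d(uv).astype(float)
    d=np.c_[(uv[:,0]-p["cx"])/p["fx"],(uv[:,1]-p["cy"])/p["fy"],np.ones(len(uv))]@T[:3,:3].T
    return T[:3,3]+d*((z-T[2,3])/d[:,2])[:,None]
def blob(n,w,box,z):
    """weighted centroid and principal axis of weight image, cast on plane z"""
    u0,v0,u1,v1=box; w=w[v0:v1,u0:u1]; v,u=np.nonzero(w>0)
    P=ray(n,np.c_[u+u0,v+v0],z)[:,:2]; k=w[v,u].astype(float)
    c=(P*k[:,None]).sum(0)/k.sum(); D=P-c
    e,V=np.linalg.eigh((D*k[:,None]).T@D/k.sum()); a=V[:,1]
    return c,np.arctan2(a[1],a[0])%np.pi,np.sqrt(e*12),len(k)
```

Run:
```python
from h import *
np.set_printoptions(precision=4,suppress=True)
B={"top":dict(k=(198,206,218,224),r=(350,147,374,172),s=(347,188,368,206)),"scene":dict(k=(344,270,364,292),r=(183,187,204,212),s=(220,180,242,202))}
for n in B:
    im=cv2.imread(f"pics/{n}0.png").astype(int);b,g,r=im[...,0],im[...,1],im[...,2]
    gray=im.min(2) # green mat has low blue
    print(n,"white line b:",gray[B[n]["k"][1]:B[n]["k"][3],B[n]["k"][0]:B[n]["k"][2]].max())
    w=np.clip(b-75,0,None)
    print(" knob",*blob(n,w,B[n]["k"],.042))
    # collar: saturated yellow
    y=((r-b)>50).astype(int)
    print(" collar z48",*blob(n,y,B[n]["s"],.048))
    red=np.clip((r-g)-(60 if n=="top" else 70),0,None); print(" red",*blob(n,red,B[n]["s"],.064)) if (red[B[n]["s"][1]:B[n]["s"][3],B[n]["s"][0]:B[n]["s"][2]]>0).any() else 0
    u0,v0,u1,v1=B[n]["s"]; print((r-g)[v0+2:v1-2,u0+2:u1-2])
    u0,v0,u1,v1=B[n]["r"]; print(gray[v0:v1,u0:u1])
```

```text
top white line b: 124
 knob [0.5386 0.3688] 1.8311176994128417 [0.0074 0.0398] 39
 collar z48 [ 0.5863 -0.1126] 0.3866631910762388 [0.0294 0.0306] 89
 red [ 0.5866 -0.1124] 3.08141249936117 [0.     0.0056] 2
[[ 0  0  1  1  3  6  9 10  9  9  4  1  0  1  1  1  1]
 [ 0  1  2  4 11 19 26 28 26 18 11  6  1  0  1 -1  1]
 [ 1  1  3 11 24 35 41 40 36 29 20 13  5  2  1  0  1]
 [ 1  2  8 22 35 42 47 49 47 40 32 23 11  4  2  1  1]
 [ 2  5 15 32 42 46 50 59 62 55 43 31 19  7  2  1  0]
 [ 2  6 19 35 44 45 45 54 62 60 48 37 26 12  2  0  0]
 [ 2  5 21 37 44 43 40 43 47 48 43 36 28 13  3  1  1]
 [ 2  6 18 34 43 44 42 41 39 42 41 38 28 13  4  1  1]
 [ 1  2 12 27 41 44 45 43 43 43 43 36 25  9  4  1  0]
 [ 1  2  6 18 32 39 44 43 45 43 39 29 15  4  1  0  1]
 [ 1  1  2  7 16 28 33 36 37 32 24 15  7  1  1  2  1]
 [ 0  1  1  2  6 10 16 20 19 15  8  5  1  1  1  0  0]
 [ 0  0  0  1  0  1  4  7  5  5  1  0  0  1  0  1  1]
 [ 1  0  1  0  1  1  1  1  0  1  1  0  1  1  0  0  1]]
[[134 158 182 204 213 215 214 215 214 214 213 211 211 212 212 213 213 211
  205 189 169 161 161 160]
 [137 160 184 202 211 212 215 213 
[... 5469 characters left out ...]
0  48  29  32  42  36  32  40  37  38  36  39  35  33  34  30
   35 164 199]
 [153 153 141  58  15  23  26  32  27  38  26  31  33  25  25  27  26  31
   32 183 200]
 [153 151 152  68  24  23  29  19  21  31  28  22  34  33  28  29  29  31
  132 198 201]
 [151 154 150  92  35  33  31  32  32  24  26  30  32  26  31  33  29  76
  182 201 201]
 [156 153 150 136  84  33  27  27  29  28  31  34  25  30  25  77  80 169
  199 202 193]
 [188 185 186 186 138 104  78  51  33  29  26  30  51  74  80 171 177 192
  191 186 187]
 [205 205 204 204 185 177 176 170 169 166 125 123 170 174 175 194 187 184
  185 187 197]
 [206 207 207 203 205 203 204 203 203 202 187 184 194 192 187 188 182 192
  197 193 190]]
```

Create m.py:
```python
from h import *
np.set_printoptions(precision=4,suppress=True)
t=cv2.imread("pics/top0.png").astype(int);s=cv2.imread("pics/scene0.png").astype(int)
# white panel of the hob (top face z .045)
for n,im,th in(("top",t,185),("scene",s,188)):
    m=(im.min(2)>th).astype(np.uint8); box=(335,120,385,245) if n=="top" else (150,160,280,235)
    q=np.zeros_like(m);q[box[1]:box[3],box[0]:box[2]]=m[box[1]:box[3],box[0]:box[2]]
    c=max(cv2.findContours(q,0,2)[0],key=cv2.contourArea)
    P=ray(n,cv2.convexHull(c)[:,0],.045)[:,:2]
    (x,y),wh,a=cv2.minAreaRect((P*1000).astype(np.float32)); print(n,"panel",x,y,wh,a)
    print(cv2.boxPoints(((x,y),wh,a)))
# scene knob line: unsaturated bright
w=np.clip(s.min(2)-90,0,None)*((s.max(2)-s.min(2))<25)
print("scene knob",*blob("scene",w,(346,270,364,284),.042))
# rear knob line
w=np.clip(t.min(2)-80,0,None);print("top rear",*blob("top",w,(359,151,365,163),.090))
w=np.clip(s.min(2)-90,0,None);w[:,:]*= (s.min(2)<165)
# red line excess
w=np.clip((t[...,2]-t[...,1])-48,0,None);print("top red",*blob("top",w,(352,191,361,198),.064))
w=np.clip((s[...,2]-s[...,1])-40,0,None);print("scene red",*blob("scene",w,(220,180,242,202),.064))
from scipy.spatial.transform import Rotation as R
o=get_obs();print(R.from_rotvec(o["tool_rot"]).as_matrix(),o["tool_pos"])
```

```bash
python3 m.py
```

```text
top panel 595.15576171875 -114.65160369873047 (56.24714660644531, 198.29794311523438) 81.52455139160156
[[ 492.9446 -127.8549]
 [ 689.0769 -157.0812]
 [ 697.3669 -101.4483]
 [ 501.2346  -72.222 ]]
scene panel 605.5643920898438 -112.06948852539062 (66.77828979492188, 243.90249633789062) 81.80542755126953
[[ 480.0992 -127.7354]
 [ 721.5114 -162.5001]
 [ 731.0296  -96.4036]
 [ 489.6174  -61.6389]]
scene knob [0.5405 0.368 ] 1.8212374947153187 [0.0058 0.039 ] 28
top rear [ 0.7096 -0.1304] 3.116292967576443 [0.0134 0.0351] 41
top red [ 0.5868 -0.1122] 1.255494951423521 [0.0056 0.0092] 8
scene red [ 0.5885 -0.1146] 1.004086219055975 [0.0017 0.0098] 6
[[-0.9506  0.3106 -0.0008]
 [ 0.3106  0.9506 -0.0017]
 [ 0.0002 -0.0019 -1.    ]] [0.1939 0.5936 0.2302]
```

Measured values:
- **Knob:** about (0.5395, 0.3684), bar at 1.826 rad.
- **Spindle:** about (0.5876, −0.1135). Its line is at about 1.0 rad, taken from the scene view because the top view is blurred.
- **Hob x:** about −0.145 rad, so the valve is open by about 1.15 rad.

The white line measures 39–40 mm, just under the 46 mm bar, and the reach is fine. I'll move above the knob and turn the tool.

The rows are not in the units I measure in: shifts go in shares of 60 cm and turns go in shares of pi rad. I convert before sending: -0.3985 m is -0.6642, -0.12 m is -0.2, 1 rad is 0.3183.

Request:
nudge_tcp(motion={"jaw": [0.085, 0.085, 0.085, 0.085, 0.085, 0.085, 0.085, 0.085, 0.085, 0.085, 0.085, 0.085, 0.085, 0.085], "x": [-0.0667, -0.1333, -0.2, -0.2667, -0.3333, -0.4, -0.4667, -0.5333, -0.6, -0.6642, -0.6642, -0.6642, -0.6642, -0.6642], "y": [-0.0178, -0.0357, -0.0533, -0.0717, -0.0892, -0.1067, -0.125, -0.1428, -0.1607, -0.1778, -0.1778, -0.1778, -0.1778, -0.1778], "z": [0, 0, 0, 0.0167, 0.05, 0.0833, 0.1167, 0.15, 0.1667, 0.2, 0.2, 0.2, 0.2, 0.2], "wx": [0, 0, 0, 0, 0, 0, 0, 0, 0, 0, 0, 0, 0, 0], "wy": [0, 0, 0, 0, 0, 0, 0, 0, 0, 0, 0, 0, 0, 0], "wz": [0.0318, 0.0637, 0.0955, 0.1273, 0.1592, 0.191, 0.2228, 0.2546, 0.2865, 0.3183, 0.3183, 0.3183, 0.3183, 0.3183]})

```text
t: 1.27
tool_pos: [0.5392, 0.3693, 0.1113]
tool_rot: [-1.92, -2.486, 0.0]
contact_force: [-0.0, -0.0, 0.2]
opening: 0.085
grip_force: 0.0
```

Create st.py:
```python
from h import *
from scipy.spatial.transform import Rotation as R
import sys
o=get_obs();M=R.from_rotvec(o["tool_rot"]).as_matrix()
print("t %.2f"%o["t"],"pos",o["tool_pos"].round(4),"yaw %.4f"%np.arctan2(M[1,1],M[0,1]),"tz",M[:,2].round(3),"open %.4f"%o["opening"],"F",np.round(o["contact_force"],2),"T",np.round(o["wrist_torque"],3),"q6 %.2f"%o["q"][5])
if len(sys.argv)>1: print("tool delta",(M.T@(np.array(list(map(float,sys.argv[1:4])))-o["tool_pos"])).round(4))
```

```bash
python3 st.py 0.5395 0.3684 0.0225
```

```text
t 1.27 pos [0.5392 0.3693 0.1113] yaw 0.2553 tz [-0.001  0.    -1.   ] open 0.0850 F [-0.01 -0.03  0.18] T [-0.059  0.009  0.005] q6 0.23
tool delta [-0.0009  0.0001  0.0888]
```

In the tool's units: 0.0885 m is 0.1475, 0.06 m is 0.1.

Request:
nudge_tcp(motion={"jaw": [0.07, 0.07, 0.07, 0.07, 0.07, 0.04, 0.04, 0.03, 0.02, 0.01, 0.01, 0.01, 0.01, 0.01, 0.01, 0.01], "x": [-0.0015, -0.0015, -0.0015, -0.0015, -0.0015, -0.0015, -0.0015, -0.0015, -0.0015, -0.0015, -0.0015, -0.0015, -0.0015, -0.0015, -0.0015, -0.0015], "y": [0, 0, 0, 0, 0, 0, 0, 0, 0, 0, 0, 0, 0, 0, 0, 0], "z": [0.05, 0.1, 0.13, 0.1475, 0.1475, 0.1475, 0.1475, 0.1475, 0.1475, 0.1475, 0.1475, 0.1475, 0.1475, 0.1475, 0.1475, 0.1475], "wx": [0, 0, 0, 0, 0, 0, 0, 0, 0, 0, 0, 0, 0, 0, 0, 0], "wy": [0, 0, 0, 0, 0, 0, 0, 0, 0, 0, 0, 0, 0, 0, 0, 0], "wz": [0, 0, 0, 0, 0, 0, 0, 0, 0, 0, 0, 0, 0, 0, 0, 0]}, squeeze=30)

```text
t: 2.6
tool_pos: [0.541, 0.3685, 0.0245]
tool_rot: [1.921, 2.485, 0.003]
contact_force: [-0.9, -0.2, 6.4]
opening: 0.0133
grip_force: 31.8
```

```bash
python3 st.py
```

```text
t 2.60 pos [0.541  0.3685 0.0245] yaw 0.2548 tz [ 0.002  0.001 -1.   ] open 0.0133 F [-0.95 -0.15  6.38] T [-0.081  0.188 -0.062] q6 0.23
```

In the tool's units: -0.16 m is -0.2667, -0.12 m is -0.2.

Request:
nudge_tcp(motion={"jaw": [0.01, 0.01, 0.01, 0.01, 0.01, 0.01], "x": [0, 0, 0, 0, 0, 0], "y": [0, 0, 0, 0, 0, 0], "z": [-0.0667, -0.1333, -0.2, -0.2667, -0.2667, -0.2667], "wx": [0, 0, 0, 0, 0, 0], "wy": [0, 0, 0, 0, 0, 0], "wz": [0, 0, 0, 0, 0, 0]}, squeeze=40)

```text
t: 3.1
tool_pos: [0.5419, 0.3689, 0.1872]
tool_rot: [1.919, 2.483, 0.011]
contact_force: [0.0, 0.0, -1.2]
opening: 0.0133
grip_force: 41.0
```

```bash
python3 st.py 0.5876 -0.1135 0.16
```

Run:
```python
from h import *
a=cam.get_image("scene");b=cam.get_image("top")
from h import *
o=get_obs()["tool_pos"]
def px(n,p):
    P=cam.camera_params(n);T=np.array(P["T"]);c=T[:3,:3].T@(p-T[:3,3]);return int(P["fx"]*c[0]/c[2]+P["cx"]),int(P["fy"]*c[1]/c[2]+P["cy"])
out=[]
for n,im in(("scene",a),("top",b)):
    u,v=px(n,o);out.append(cv2.resize(im[max(v-40,0):v+40,u-40:u+40,::-1],(400,400),interpolation=cv2.INTER_NEAREST));print(u,v)
cv2.imwrite("pics/lift.png",np.hstack(out))
```

```text
t 3.10 pos [0.5419 0.3689 0.1872] yaw 0.2550 tz [ 0.007  0.003 -1.   ] open 0.0133 F [ 0.03  0.04 -1.2 ] T [-0.018 -0.029 -0.007] q6 0.23
tool delta [-0.4784 -0.0776  0.0259]
358 234
197 205
```

View pics/lift.png

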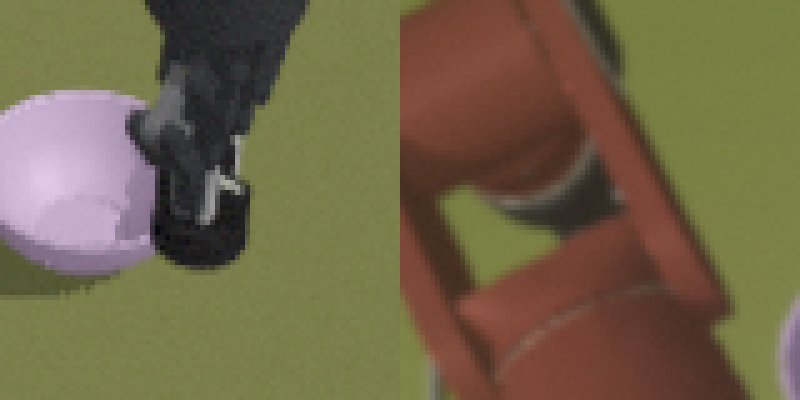

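The knob is held squarely and upright in the gripper (scene view around (358,234)); the arm hides it in the top view. I'll carry it to above the spindle.

In the tool's units: -0.4784 m is -0.7973, -0.16 m is -0.2667, 0.826 rad is 0.2629.

Request:
nudge_tcp(motion={"jaw": [0.01, 0.01, 0.01, 0.01, 0.01, 0.01, 0.01, 0.01, 0.01, 0.01, 0.01, 0.01, 0.01, 0.01, 0.01, 0.01, 0.01], "x": [-0.0667, -0.1333, -0.2, -0.2667, -0.3333, -0.4, -0.4667, -0.5333, -0.6, -0.6667, -0.7333, -0.7973, -0.7973, -0.7973, -0.7973, -0.7973, -0.7973], "y": [-0.0108, -0.0217, -0.0325, -0.0433, -0.0542, -0.065, -0.0758, -0.0867, -0.0975, -0.1083, -0.1192, -0.1293, -0.1293, -0.1293, -0.1293, -0.1293, -0.1293], "z": [0, 0, 0, 0, 0, 0, 0, 0, 0, 0, 0, 0, 0.0333, 0.0333, 0.0333, 0.0333, 0.0333], "wx": [0, 0, 0, 0, 0, 0, 0, 0, 0, 0, 0, 0, 0, 0, 0, 0, 0], "wy": [0, 0, 0, 0, 0, 0, 0, 0, 0, 0, 0, 0, 0, 0, 0, 0, 0], "wz": [0.0223, 0.0446, 0.0668, 0.0891, 0.1114, 0.1337, 0.156, 0.1783, 0.2005, 0.2228, 0.2451, 0.2629, 0.2629, 0.2629, 0.2629, 0.2629, 0.2629]})

```text
t: 4.62
tool_pos: [0.5855, -0.1133, 0.1627]
tool_rot: [-2.755, -1.508, 0.001]
contact_force: [-0.6, -0.1, 0.1]
opening: 0.013
grip_force: 40.9
```

```bash
python3 st.py 0.5876 -0.1135 0.0885
```

```text
t 4.62 pos [ 0.5855 -0.1133  0.1627] yaw -0.5692 tz [-0.001  0.    -1.   ] open 0.0130 F [-0.59 -0.12  0.05] T [-0.021  0.04  -0.042] q6 0.25
tool delta [0.001  0.002  0.0742]
```

Request:
nudge_tcp(motion={"jaw": [0.01, 0.01, 0.01, 0.01, 0.01], "x": [0.0017, 0.0017, 0.0017, 0.0017, 0.0017], "y": [0.0033, 0.0033, 0.0033, 0.0033, 0.0033], "z": [0.05, 0.0917, 0.1067, 0.1067, 0.1067], "wx": [0, 0, 0, 0, 0], "wy": [0, 0, 0, 0, 0], "wz": [0, 0, 0, 0, 0]})

```text
t: 5.03
tool_pos: [0.588, -0.1141, 0.0993]
tool_rot: [-2.756, -1.507, 0.0]
contact_force: [0.3, -0.4, -0.5]
opening: 0.0127
grip_force: 41.0
```

```bash
python3 st.py 0.5876 -0.1135 0.0725
```

Run:
```python
from h import *
a=cam.get_image("scene")[:,:,::-1];b=cam.get_image("top")[:,:,::-1]
cv2.imwrite("pics/ab.png",np.hstack([cv2.resize(a[160:210,205:255],(400,400),interpolation=0),cv2.resize(b[170:220,332:382],(400,400),interpolation=0)]))
```

```text
t 5.03 pos [ 0.588  -0.1141  0.0993] yaw -0.5699 tz [-0. -0. -1.] open 0.0127 F [ 0.27 -0.38 -0.49] T [ 0.017  0.007 -0.048] q6 0.25
tool delta [ 0.0003 -0.0006  0.0268]
```

View pics/ab.png

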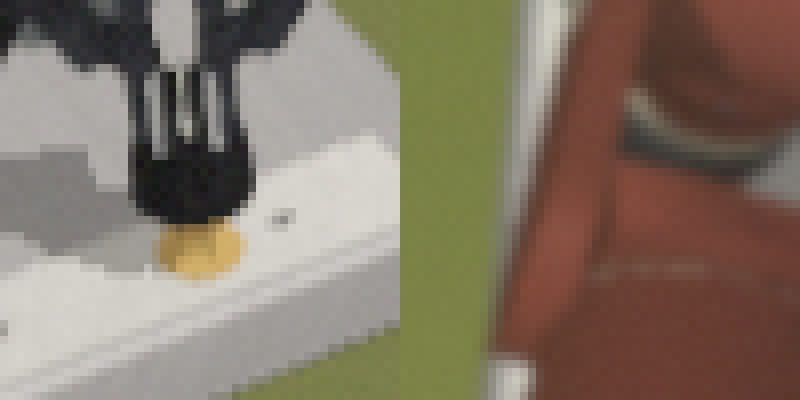

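The scene crop shows the knob skirt hovering over the yellow collar, its centre about 1 px left of the collar's. I'll check that against the perspective.

Run:
```python
from h import *
a=cam.get_image("scene")[:,:,::-1].astype(int)
def ext(m): # subpixel-ish col centre by mean row extents
    return [(i,np.nonzero(r)[0].min(),np.nonzero(r)[0].max(),) for i,r in enumerate(m) if r.any()]
dk=a[160:210,205:255].max(2)<70; yl=(a[160:210,205:255,2]-a[160:210,205:255,0])>50
print([ (i+160,x+205,y+205) for i,x,y in ext(dk) if i>16]); print([(i+160,x+205,y+205) for i,x,y in ext(yl)])
P=cam.camera_params("scene");T=np.array(P["T"])
def px(p): c=T[:3,:3].T@(np.array(p)-T[:3,3]);return np.round([P["fx"]*c[0]/c[2]+P["cx"],P["fy"]*c[1]/c[2]+P["cy"]],2)
for z in(.048,.064,.075,.085,.095): print(z,px([.588,-.1141,z]))
```

```text
[(177, np.int64(221), np.int64(234)), (178, np.int64(221), np.int64(234)), (179, np.int64(221), np.int64(235)), (180, np.int64(221), np.int64(235)), (181, np.int64(221), np.int64(235)), (182, np.int64(221), np.int64(235)), (183, np.int64(221), np.int64(235)), (184, np.int64(221), np.int64(234)), (185, np.int64(222), np.int64(233)), (186, np.int64(223), np.int64(231)), (187, np.int64(227), np.int64(227))]
[(187, np.int64(231), np.int64(232)), (188, np.int64(226), np.int64(233)), (189, np.int64(225), np.int64(234)), (190, np.int64(225), np.int64(235)), (191, np.int64(225), np.int64(234)), (192, np.int64(225), np.int64(234)), (193, np.int64(226), np.int64(233)), (194, np.int64(228), np.int64(231)), (208, np.int64(245), np.int64(250))]
0.048 [229.72 190.34]
0.064 [229.26 186.29]
0.075 [228.95 183.48]
0.085 [228.66 180.9 ]
0.095 [228.36 178.29]
```

The offset is about 0.5 px (roughly 1 mm), well inside the flare's capture range. I'll make a small correction and descend gently.

In the tool's units: 0.016 m is 0.0267, 0.015 m is 0.025.

Request:
nudge_tcp(motion={"jaw": [0.01, 0.01, 0.01, 0.01, 0.01, 0.01, 0.01], "x": [0.0005, 0.0005, 0.0005, 0.0005, 0.0005, 0.0005, 0.0005], "y": [-0.0023, -0.0023, -0.0023, -0.0023, -0.0023, -0.0023, -0.0023], "z": [0.01, 0.0167, 0.0217, 0.025, 0.0267, 0.0267, 0.0267], "wx": [0, 0, 0, 0, 0, 0, 0], "wy": [0, 0, 0, 0, 0, 0, 0], "wz": [0, 0, 0, 0, 0, 0, 0]})

```text
t: 5.77
tool_pos: [0.5878, -0.1141, 0.087]
tool_rot: [2.756, 1.506, 0.001]
contact_force: [-7.1, 2.2, 17.2]
opening: 0.0129
grip_force: 43.5
```

```bash
python3 st.py 0.5876 -0.1135 0.0725
```

```text
t 5.77 pos [ 0.5878 -0.1141  0.087 ] yaw -0.5708 tz [ 0.001 -0.    -1.   ] open 0.0129 F [-7.13  2.23 17.22] T [0.53  1.364 0.029] q6 0.25
tool delta [ 0.0003 -0.0005  0.0145]
```

Contact came at the flare, with a side force of −7 N in x. That agrees with the vision offset, so I'll shift in tool −y and continue.

In the tool's units: -0.002 m is -0.0033, -0.0018 m is -0.003.

Request:
nudge_tcp(motion={"jaw": [0.01, 0.01, 0.01, 0.01, 0.01], "x": [0, 0, 0, 0, 0], "y": [-0.0015, -0.003, -0.003, -0.003, -0.003], "z": [-0.0033, -0.0033, 0, 0.0033, 0.0033], "wx": [0, 0, 0, 0, 0], "wy": [0, 0, 0, 0, 0], "wz": [0, 0, 0, 0, 0]})

```text
t: 6.18
tool_pos: [0.5879, -0.1139, 0.0864]
tool_rot: [2.753, 1.504, 0.006]
contact_force: [0.6, 1.6, 1.7]
opening: 0.013
grip_force: 41.0
```

```bash
python3 st.py
```

```text
t 6.18 pos [ 0.5879 -0.1139  0.0864] yaw -0.5709 tz [ 0.005 -0.002 -1.   ] open 0.0130 F [0.59 1.63 1.67] T [0.241 0.018 0.008] q6 0.26
```

In the tool's units: 0.005 m is 0.0083, 0.004 m is 0.0067.

Request:
nudge_tcp(motion={"jaw": [0.01, 0.01, 0.01, 0.01, 0.01], "x": [0, 0, 0, 0, 0], "y": [0, 0, 0, 0, 0], "z": [0.0033, 0.0067, 0.0083, 0.0083, 0.0083], "wx": [0, 0, 0, 0, 0], "wy": [0, 0, 0, 0, 0], "wz": [0, 0, 0, 0, 0]})

```text
t: 6.6
tool_pos: [0.5876, -0.1128, 0.0769]
tool_rot: [2.754, 1.504, 0.008]
contact_force: [6.0, 0.9, 2.9]
opening: 0.0129
grip_force: 41.5
```

```bash
python3 st.py
```

```text
t 6.60 pos [ 0.5876 -0.1128  0.0769] yaw -0.5711 tz [ 0.006 -0.    -1.   ] open 0.0129 F [6.   0.94 2.92] T [ 0.301 -1.114  0.064] q6 0.26
```

It is sliding in (TCP at 0.0769), with low force and no torque, so the angle is right.

In the tool's units: 0.005 m is 0.0083, 0.0006 m is 0.001.

Request:
nudge_tcp(motion={"jaw": [0.01, 0.01, 0.01, 0.01, 0.01], "x": [0, 0, 0, 0, 0], "y": [0.001, 0.001, 0.001, 0.001, 0.001], "z": [0.0033, 0.0067, 0.0083, 0.0083, 0.0083], "wx": [0, 0, 0, 0, 0], "wy": [0, 0, 0, 0, 0], "wz": [0, 0, 0, 0, 0]})

```text
t: 7.02
tool_pos: [0.5877, -0.1128, 0.0721]
tool_rot: [2.756, 1.505, 0.007]
contact_force: [5.0, 3.0, 6.3]
opening: 0.0132
grip_force: 41.8
```

```bash
python3 st.py
```

```text
t 7.02 pos [ 0.5877 -0.1128  0.0721] yaw -0.5710 tz [ 0.005  0.    -1.   ] open 0.0132 F [4.96 2.98 6.33] T [ 0.591 -0.749  0.027] q6 0.26
```

In the tool's units: 0.003 m is 0.005, 0.002 m is 0.0033.

Request:
nudge_tcp(motion={"jaw": [0.01, 0.01, 0.01, 0.01, 0.01], "x": [0, 0, 0, 0, 0], "y": [0.0008, 0.0008, 0.0008, 0.0008, 0.0008], "z": [0.0017, 0.0033, 0.005, 0.005, 0.005], "wx": [0, 0, 0, 0, 0], "wy": [0, 0, 0, 0, 0], "wz": [0, 0, 0, 0, 0]})

```text
t: 7.43
tool_pos: [0.588, -0.1129, 0.072]
tool_rot: [2.756, 1.506, 0.004]
contact_force: [-3.9, 5.7, 21.0]
opening: 0.0131
grip_force: 43.9
```

```bash
python3 st.py
```

```text
t 7.43 pos [ 0.588  -0.1129  0.072 ] yaw -0.5707 tz [ 0.003  0.001 -1.   ] open 0.0131 F [-3.86  5.72 21.  ] T [ 1.011  0.751 -0.042] q6 0.26
```

The knob is fully home: it stopped at 0.072 with 21 N. I'll now turn it clockwise while easing the push.

In the tool's units: -0.001 m is -0.0017, 0.85 rad is 0.2706.

Request:
nudge_tcp(motion={"jaw": [0.01, 0.01, 0.01, 0.01, 0.01, 0.01, 0.01, 0.01, 0.01, 0.01, 0.01], "x": [0, 0, 0, 0, 0, 0, 0, 0, 0, 0, 0], "y": [0, 0, 0, 0, 0, 0, 0, 0, 0, 0, 0], "z": [-0.0017, -0.0017, -0.0017, -0.0017, -0.0017, -0.0017, -0.0017, -0.0017, -0.0017, -0.0017, -0.0017], "wx": [0, 0, 0, 0, 0, 0, 0, 0, 0, 0, 0], "wy": [0, 0, 0, 0, 0, 0, 0, 0, 0, 0, 0], "wz": [0.0159, 0.0477, 0.0796, 0.1114, 0.1432, 0.1751, 0.2069, 0.2387, 0.2706, 0.2706, 0.2706]})

```text
t: 8.35
tool_pos: [0.5883, -0.1128, 0.072]
tool_rot: [-3.132, -0.235, -0.007]
contact_force: [-0.8, 4.9, 14.6]
opening: 0.0131
grip_force: 43.1
```

```bash
python3 st.py
```

```text
t 8.35 pos [ 0.5883 -0.1128  0.072 ] yaw -1.4212 tz [ 0.004  0.001 -1.   ] open 0.0131 F [-0.76  4.9  14.64] T [ 0.847  0.088 -0.029] q6 1.11
```

In the tool's units: 0.26 rad is 0.0828.

Request:
nudge_tcp(motion={"jaw": [0.01, 0.01, 0.01, 0.01], "x": [0, 0, 0, 0], "y": [0, 0, 0, 0], "z": [0, 0, 0, 0], "wx": [0, 0, 0, 0], "wy": [0, 0, 0, 0], "wz": [0.0318, 0.0637, 0.0828, 0.0828]})

```text
t: 8.68
tool_pos: [0.5884, -0.1132, 0.072]
tool_rot: [-3.136, 0.176, -0.007]
contact_force: [-0.6, 3.7, 14.3]
opening: 0.0136
grip_force: 43.0
```

```bash
python3 st.py
```

```text
t 8.68 pos [ 0.5884 -0.1132  0.072 ] yaw -1.6830 tz [ 0.005  0.    -1.   ] open 0.0136 F [-0.56  3.66 14.29] T [ 0.721 -0.078 -0.033] q6 1.37
```

Request:
nudge_tcp(motion={"jaw": [0.01, 0.01, 0.01], "x": [0, 0, 0], "y": [0, 0, 0], "z": [0, 0, 0], "wx": [0, 0, 0], "wy": [0, 0, 0], "wz": [0.0127, 0.0255, 0.0255]})

```text
t: 8.93
tool_pos: [0.5884, -0.1132, 0.072]
tool_rot: [-3.127, 0.3, -0.007]
contact_force: [0.7, 3.0, 14.5]
opening: 0.0131
grip_force: 43.0
```

```bash
python3 st.py
```

```text
t 8.93 pos [ 0.5884 -0.1132  0.072 ] yaw -1.7622 tz [ 0.004  0.    -1.   ] open 0.0131 F [ 0.71  3.04 14.51] T [ 0.768  0.038 -0.027] q6 1.45
```

In the tool's units: 0.06 rad is 0.0191.

Request:
nudge_tcp(motion={"jaw": [0.01, 0.01, 0.01], "x": [0, 0, 0], "y": [0, 0, 0], "z": [0, 0, 0], "wx": [0, 0, 0], "wy": [0, 0, 0], "wz": [0.0095, 0.0191, 0.0191]})

```text
t: 9.18
tool_pos: [0.5884, -0.1132, 0.072]
tool_rot: [-3.116, 0.393, -0.007]
contact_force: [-0.5, 4.3, 14.8]
opening: 0.0131
grip_force: 43.0
```

```bash
python3 st.py
```

```text
t 9.18 pos [ 0.5884 -0.1132  0.072 ] yaw -1.8218 tz [ 0.004 -0.    -1.   ] open 0.0131 F [-0.48  4.32 14.77] T [ 0.706  0.031 -0.022] q6 1.51
```

Request:
nudge_tcp(motion={"jaw": [0.01, 0.01, 0.01], "x": [0, 0, 0], "y": [0, 0, 0], "z": [0, 0, 0], "wx": [0, 0, 0], "wy": [0, 0, 0], "wz": [0.0095, 0.0191, 0.0191]})

```text
t: 9.43
tool_pos: [0.5886, -0.1131, 0.072]
tool_rot: [-3.103, 0.486, -0.008]
contact_force: [0.8, 4.3, 13.8]
opening: 0.013
grip_force: 42.9
```

```bash
python3 st.py
```

```text
t 9.43 pos [ 0.5886 -0.1131  0.072 ] yaw -1.8817 tz [ 0.005  0.    -1.   ] open 0.0130 F [ 0.85  4.31 13.83] T [ 0.768 -0.092  0.03 ] q6 1.57
```

In the tool's units: 0.04 rad is 0.0127.

Request:
nudge_tcp(motion={"jaw": [0.01, 0.01, 0.01], "x": [0, 0, 0], "y": [0, 0, 0], "z": [0, 0, 0], "wx": [0, 0, 0], "wy": [0, 0, 0], "wz": [0.0095, 0.0127, 0.0127]})

```text
t: 9.68
tool_pos: [0.5887, -0.1131, 0.072]
tool_rot: [-3.093, 0.546, -0.008]
contact_force: [1.5, 4.8, 14.5]
opening: 0.0132
grip_force: 42.9
```

```bash
python3 st.py
```

Run:
```python
from h import *
a=cam.get_image("scene")[:,:,::-1]
cv2.imwrite("pics/c.png",cv2.resize(a[140:215,180:280],(800,600),interpolation=0))
```

```text
t 9.68 pos [ 0.5887 -0.1131  0.072 ] yaw -1.9206 tz [ 0.005  0.    -1.   ] open 0.0132 F [ 1.51  4.75 14.5 ] T [ 0.737 -0.104  0.259] q6 1.61
```

View pics/c.png

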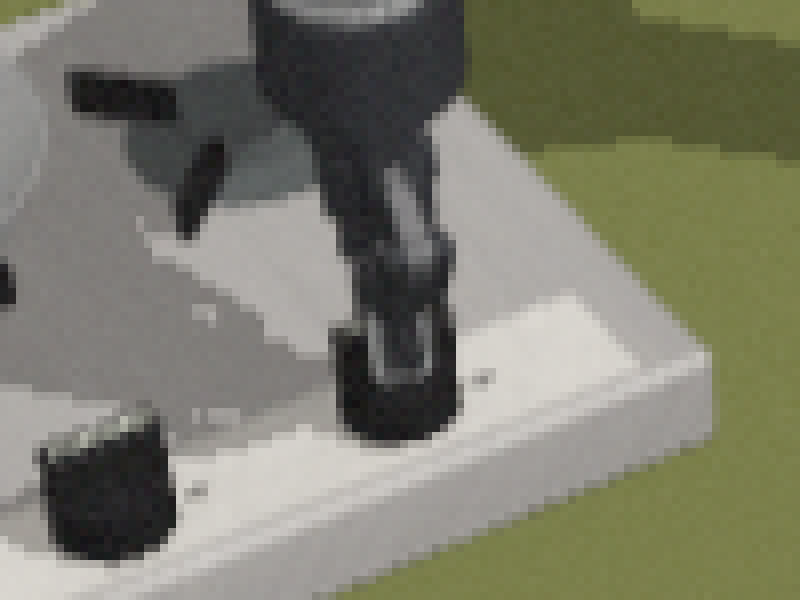

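The stop is reached (reaction torque 0.26 Nm), and the skirt sits down on the collar. I'll turn back slightly within the play, release and lift.

In the tool's units: -0.13 m is -0.2167, -0.09 m is -0.15, -0.1 rad is -0.0318.

Request:
nudge_tcp(motion={"jaw": [0.01, 0.01, 0.01, 0.02, 0.035, 0.035, 0.035, 0.035, 0.035, 0.035, 0.035, 0.035], "x": [0, 0, 0, 0, 0, 0, 0, 0, 0, 0, 0, 0], "y": [0, 0, 0, 0, 0, 0, 0, 0, 0, 0, 0, 0], "z": [0, 0, -0.0017, -0.0017, -0.0017, -0.0017, -0.0017, -0.0017, -0.0333, -0.0833, -0.15, -0.2167], "wx": [0, 0, 0, 0, 0, 0, 0, 0, 0, 0, 0, 0], "wy": [0, 0, 0, 0, 0, 0, 0, 0, 0, 0, 0, 0], "wz": [-0.0159, -0.0318, -0.0318, -0.0318, -0.0318, -0.0318, -0.0318, -0.0318, -0.0318, -0.0318, -0.0318, -0.0318]})

```text
t: 10.73
tool_pos: [0.5848, -0.1131, 0.1983]
tool_rot: [-3.116, 0.392, 0.006]
contact_force: [0.7, 0.1, 0.3]
opening: 0.0349
grip_force: 0.0
```

Request:
nudge_tcp(motion={"jaw": [0.035, 0.035, 0.035, 0.035, 0.035, 0.035], "x": [-0.0667, -0.1333, -0.2, -0.2667, -0.3, -0.3], "y": [0, 0, 0, 0, 0, 0], "z": [-0.05, -0.1, -0.1, -0.1, -0.1, -0.1], "wx": [0, 0, 0, 0, 0, 0], "wy": [0, 0, 0, 0, 0, 0], "wz": [0, 0, 0, 0, 0, 0]})

```text
t: 11.23
tool_pos: [0.4081, -0.0676, 0.2586]
tool_rot: [3.117, -0.392, 0.0]
contact_force: [0.2, -0.2, -0.6]
opening: 0.035
grip_force: 0.0
```

```bash
python3 st.py
```

Run:
```python
from h import *
a=cam.get_image("scene")[:,:,::-1];b=cam.get_image("top")[:,:,::-1]
cv2.imwrite("pics/s1.png",a);cv2.imwrite("pics/t1.png",b)
cv2.imwrite("pics/d.png",np.hstack([cv2.resize(a[165:215,180:255],(400,400),interpolation=0),cv2.resize(b[140:215,330:390],(400,500),interpolation=0)[:400]]))
```

```text
t 11.23 pos [ 0.4081 -0.0676  0.2586] yaw -1.8210 tz [ 0. -0. -1.] open 0.0350 F [ 0.21 -0.23 -0.58] T [0.027 0.004 0.042] q6 1.48
```

View pics/d.png

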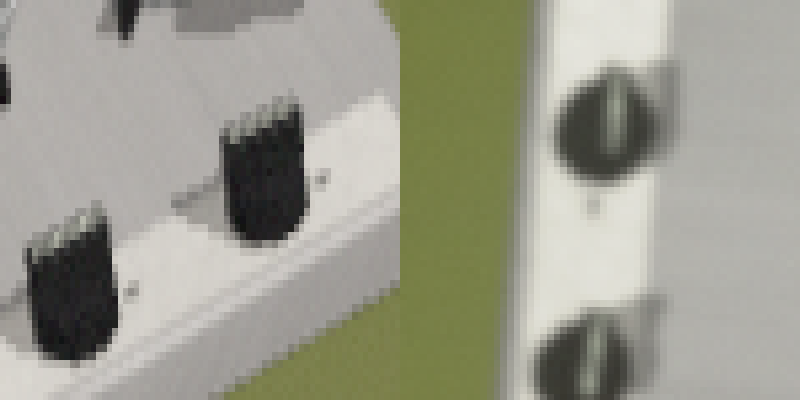

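Both knobs now stand at matching height with their bars nearly parallel. I'll check the angle and height with numbers.

Run:
```python
from h import *
t=cv2.imread("pics/t1.png").astype(int);s=cv2.imread("pics/s1.png").astype(int)
for nm,b in(("rear",(359,153,366,164)),("front",(355,189,362,201))):
    w=np.clip(t.min(2)-75,0,None); w[t.min(2)>150]=0; c,a,e,k=blob("top",w,b,.09);print("top",nm,c.round(4),round((a+1.57)%np.pi-1.57,3),e.round(4))
for nm,b in(("rear",(184,189,200,199)),("front",(220,176,237,185))):
    m=(s.min(2)>75)&(s.min(2)<165); print(nm); print(s.min(2)[b[1]:b[3],b[0]:b[2]])
```

```text
top rear [ 0.704  -0.1308] -0.203 [0.01   0.0288]
top front [ 0.5841 -0.1125] -0.221 [0.009  0.0334]
rear
[[169 169 171 169 171 174 173 175 170 171 172 173 171 170 171 169]
 [167 169 171 170 172 173 173 173 174 171 173 173 172 146 142 168]
 [170 169 170 170 169 168 173 173 172 175 147 143 155 127 122 141]
 [168 170 168 168 171 171 172 173 148 134 124 173 140 128  97  85]
 [169 170 169 171 169 145 135 152 130 135 134 157 109  97  52  43]
 [166 171 145 144 129 124 166 137 114 124 107  64  36  50  41  29]
 [155 133 126 126 111 130 151 107  78  41  41  50  36  32  32  34]
 [126  56 130 104  96  98  58  41  50  38  33  34  33  31  33  33]
 [115  47  98  59  36  43  53  32  28  30  35  28  33  31  33  30]
 [150  56  39  43  30  34  36  33  38  23  34  34  33  34  31  33]]
front
[[169 171 169 169 170 168 172 169 170 169 169 168 171 169 156 170 170]
 [168 169 168 170 170 168 167 168 171 169 169 145 135 151 141 144 168]
 [168 167 167 169 168 171 170 167 148 135 151 126 139 135 105  85 141]
 [166 167 166 167 169 145 136 151 127 140 134 102 122 106  63  39 104]
 [165 166 142 134 151 129 138 135 106 122 101  59  39  47  50  36  89]
 [167 137 102 138 136 106 126 104  59  36  43  53  34  30  29  31  69]
 [170  88  65 122 106  58  40  38  48  32  30  35  33  30  28  38  50]
 [170 103  40  36  40  45  32  24  30  31  30  24  31  33  32  31  27]
 [169 117  45  38  35  31  31  31  31  35  37  33  34  32  36  33  63]]
```

The front bar is within about 0.02 rad of the rear one. The line centres are 121 mm apart when cast at the same height (120 expected), so the knob is home and centred.

```bash
python3 -c "
from station import ctrl, cam, get_obs
print(ctrl.finish_job())"
```

```text
the job is handed in; nothing more can be done
None
```

The knob is back on the front spindle, fully home, and was turned clockwise to the off stop and released; in the top view its bar is within about 0.02 rad of the other knob's. The job is handed in, but no verdict was returned.

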